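# Put the mixer in gear and park its scraper

### The job

Put the hand mixer into gear: gently ease the black gear-change knob down while rocking its spindle back and forth until the teeth mesh and the knob sits fully home on the gearbox, without forcing tooth on tooth. Then, with the gear in, wind the knob clockwise until the orange scraper's white pointer lines up with the red park tab, and let go, leaving the knob home. Move the scraper only by the knob and leave the other things on the counter alone.

Things in the scene. Friction and masses are not known exactly. Their poses are not given: they have to be found in the camera images.
- mixer: Hand mixer fixed to the counter: cream base 240 x 260 mm, steel bowl (rim 172 mm across, 110 mm up), bridge over it along the mixer's y on two posts, in its middle a blue gearbox 84 mm across. Origin on the counter on the axis of the vertical gear spindle, z up; its x axis points to the red park tab.
- gearbox_top (a point): Centre of the gearbox's flat top, 190 mm above the counter, on the spindle axis. The knob is fully home when its skirt is flush on it.
- knob: Black gear-change knob on the spindle: round skirt 60 mm across, 12 mm thick, with a grip bar 56 mm long (its x), 14 mm wide (y), 30 mm tall, white line on the +x end. Origin: centre of the skirt's underside, z up. Turning it turns the spindle (0.02 N m, 3 rad either way). It slides down to home from 13 to 14 mm up, against 2 N friction, and stays where it is left, so it may be regrasped.
- grip (a point): Point to pinch, on the knob's axis, 34 mm above the skirt's underside (22 mm above the skirt's top, 8 mm below the bar's top). Axes as the knob: x along the bar, y across it (close the fingers along y), z up.
- dog_face (a point): Underside of the eight dog teeth, inside the gearbox on the spindle axis. They turn and slide with the knob, 39 mm below its skirt's underside while unloaded, backed by a spring of 8 N/mm (blocked, it still sinks 1 mm per 8 N). In mesh they lie about 151 mm above the counter.
- drive_top (a point): Nominal top of the drive wheel's eight teeth (pitch 45 degrees), 158 mm up on the axis. The wheel's real height (155 to 162 mm, wear) and its angle cannot be seen or measured. Mostly tooth lands on tooth; rocked (23 degrees either way), the dogs drop in and the force falls away. Tooth force under 5 N: dogs skate over the wheel; over about 6 N: they drag it along; over 15 N: damage.
- scraper: Orange scraper arm under the bridge, turning about the spindle axis; origin on that axis at the counter, x along the arm (90 mm long, 118 to 126 mm up), blade hanging into the bowl. Friction 0.2 N m holds it where it is left. In gear the knob drives it one to one in the same sense after a lost motion of up to 60 degrees. Not to be touched.
- pointer (a point): White outer end of the scraper arm, 92 mm from the spindle axis, 122 mm above the counter. At the start it stands 34 to 58 degrees anticlockwise (seen from above) of the park tab.
- park (a point): Inner end of the red park tab at the bowl's rim, 92 mm from the spindle axis on the mixer's +x side, 122 mm above the counter: where the pointer must come to.
- bottle: Bystander: white squeeze bottle, 40 mm across, 110 mm tall; origin under its base.
- jar: Bystander: amber sweet jar with red lid, 76 mm across, 100 mm tall; origin under its base.
- mug: Bystander: blue mug, 80 mm across, 90 mm tall; origin under its base.
- mould: Bystander: flat clear mould tray with six white cups, 110 x 160 x 18 mm; origin under its centre.
- case: Bystander: black spectacle case, 65 x 160 x 34 mm; origin under its centre.
- spatula: Bystander: green spatula, 240 mm long, lying flat; origin under it.
- sweet0: Bystander: white marshmallow-shaped sweet (firm), 33 mm across, 24 mm tall; origin under it.
- sweet1: Bystander: second such sweet, the same size.

How it is judged:
By the outcome, as a careful person would: the job done as asked, in the order asked, and still so for the second after the job is handed in, with the robot touching nothing.
It also fails if it takes over 64 s, if anything falls off the work surface, if the arm or the gripper's body presses on something with over 40 N, if the wrist force passes 120 N, or if a joint passes its speed limit or range.

### The arm

A 6-joint arm with a two-finger parallel gripper is mounted at the origin on the work surface. World frame = base frame: x ahead of the robot, y to its left, z up, the work surface at z = 0. Lengths are in mm, angles in rad, forces in N, time in s.
With the tool pointing down it reaches from about 275 to 1000 mm from the base axis. Payload 8.4 kg.
Tool frame: the origin (TCP) lies between the finger pads; the fingertips stand r.finger_overhang ahead of it and the grasp point (between the pads) is the TCP (r.finger_overhang is the distance from the TCP to the fingertips, in mm); z points along the fingers, y is the line along which they close (so a half turn about z gives the same grasp; the last joint's range is limited). The gripper opens to 85 mm and grips with 20 to 120 N. Pads are 22 mm wide; open, the fingers measure 114 mm over their backs; the gripper's body (76 mm by 85 mm) begins 54 mm behind the grasp point. The pads swing forward as they close: fully open they stand 13 mm farther back than shut.
Start: joints at [1.264, 0.353, 1.633, -0, 1.155, -0.002], TCP at [187.563, 596.195, 250.281] pointing down, gripper open.
Joint ranges: [-2.63, 2.63], [-0.92, 2.1], [0.06, 2.66], [-1.3, 4.44], [0, 2.69], [-3.02, 3.02]. Speed limits (rad/s): [2.22, 2.22, 2.79, 3.14, 3.14, 3.14].

### API

Orientations are given as [roll, pitch, yaw] about the fixed x, y, z axes, in that order (R = Rz(yaw) Ry(pitch) Rx(roll)).
In Python, from rig import r, cams, sign_off gives the robot as it stands.
- The arm moves only by the shell command python3 -m crank 'ROWS' [FORCE]. ROWS is JSON, a list of rows, each a list of 7 numbers: the shift along the tool's x, y, z in m, then the turn, a rotation vector about the tool's x, y, z in rad, then the closure, from 0 (fully open) to 1 (shut). In form: [[dx, dy, dz, ax, ay, az, gripper], ...]. A call has 1 to 5 rows; each row is the pose to reach, as a shift and turn from the pose commanded when the call began, along the tool's axes at that moment; what a row does not reach only later rows make up. A row lasts 1/10 s, in which the tool goes at most 50 mm and 8.59 degrees, less where a joint would pass 70% of its speed; a pose out of reach is approached as far as the arm can. A call with a gripper value outside its range is refused whole. The fingers move at their own pace and stop on an object; FORCE is the grip in N (left out, the last holds). Time passes only in rows, so rows that repeat a pose let the fingers close. It gives the time, the measured TCP pose, the force, the opening and the grip force at its end, in the units of the state.
- r.sense(): the state, without advancing time (a new reading comes with each control period).
- cams.grab_frame(name): name is "scene" or "top" or "wrist"; returns a dict with "image" (384x512x3 uint8, red, green, blue), "fx", "fy", "cx", "cy" (pixels), "D" ([k1, k2, p1, p2, k3] as OpenCV has them; the pictures are not rectified), "position" and "orientation" of the camera in the world. Camera axes: x right, y down, z forward; pixel columns grow to the right and rows downward; lengths in mm; the calibration is good to about 2 mm. A picture is of the moment at which its call begins. There is no depth.
- sign_off(): hands the job in; it is judged then, once.
The state is a dict: "clock": time; "qpos": joint angles; "qvel": joint speeds; "joint_efforts": joint torques, N m; "eef_pos": TCP position; "tcp_rot": TCP orientation; "contact_force": force on the tool from outside, world axes, zero at the start; "wrist_torque": the same for the moment, N m; "opening": opening from 0.0 (shut) to 1.0 (fully open); "grasp_force": force on a finger pad.
Only numpy, scipy, OpenCV 4.12 (cv2) and the standard library are available. Lean on these libraries where they do the work, as an engineer would, in place of code of your own. Each camera call takes 0.05 s, during which the arm holds its last target. There are 200 camera calls.

## Working session

There is one attempt and no reset: what is moved stays moved. The work goes in short steps, Python scripts to look and compute and a shell command to move; the robot and the scene stay as the last step left them, time stands still between calls to the robot, and variables do not carry over. Pictures are saved under pics/ and viewed, at most 10 in all, crops included, and the job is handed in when it is done.

```bash
mkdir -p pics; ls; python3 - <<'E'
from rig import r,cams
import cv2,numpy as np
s=r.sense()
print({k:np.round(v,3).tolist() for k,v in s.items()}, r.finger_overhang)
for n in("scene","top"):
    f=cams.grab_frame(n); cv2.imwrite(f"pics/{n}0.png",f["image"][:,:,::-1])
    print(n,{k:np.round(v,3).tolist() for k,v in f.items() if k!="image"})
E
```

```text
pics
{'clock': 0.0, 'qpos': [1.264, 0.354, 1.634, 0.0, 1.155, -0.002], 'qvel': [-0.002, -0.0, -0.001, -0.0, 0.001, -0.0], 'joint_efforts': [0.001, -60.526, -34.207, 0.0, 0.009, 0.0], 'eef_pos': [187.425, 595.768, 249.562], 'tcp_rot': [-3.14, -0.0, 2.837], 'contact_force': [-0.327, -0.759, -0.551], 'wrist_torque': [0.033, -0.001, 0.071], 'grasp_force': 0.0, 'opening': 1.0} 19.0
scene {'fx': 384.336, 'fy': 384.336, 'cx': 252.129, 'cy': 189.017, 'D': [-0.076, 0.0, 0.0, 0.0, 0.0], 'position': [1416.284, -307.962, 886.271], 'orientation': [-2.235, -0.009, 1.222]}
top {'fx': 398.596, 'fy': 398.596, 'cx': 261.479, 'cy': 197.983, 'D': [0.026, 0.0, 0.0, 0.0, 0.0], 'position': [409.656, 42.592, 1470.587], 'orientation': [-3.047, 0.008, -1.599]}
```

View pics/top0.png

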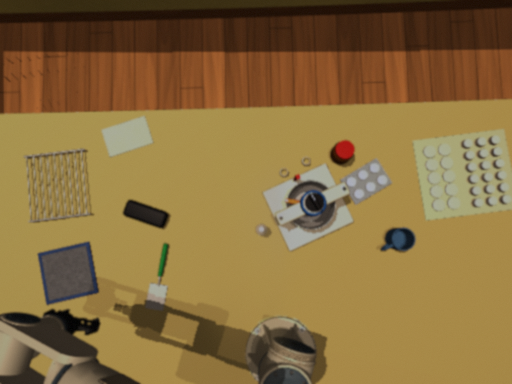

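View pics/scene0.png

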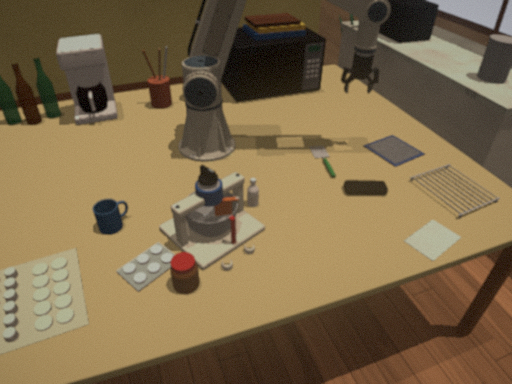

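The top view shows the mixer at about (312,203), the red tab near (297,178) and the bottle at (262,230). I'll enlarge both views there.

```bash
cat > h.py <<'E'
import numpy as np,cv2
from scipy.spatial.transform import Rotation as R
def K(f): return np.array([[f["fx"],0,f["cx"]],[0,f["fy"],f["cy"]],[0,0,1.]])
def plane(f,px,z):
    u=cv2.undistortPoints(np.array([[px]],float),K(f),np.array(f["D"],float))[0,0]
    M=R.from_euler("xyz",f["orientation"]).as_matrix(); d=M@[u[0],u[1],1]; p=np.array(f["position"],float)
    return p+d*(z-p[2])/d[2]
def proj(f,P):
    M=R.from_euler("xyz",f["orientation"]).as_matrix(); c=(np.atleast_2d(P)-f["position"])@M
    return cv2.projectPoints(c,np.zeros(3),np.zeros(3),K(f),np.array(f["D"],float))[0][:,0]
def crop(f,x0,y0,w,h,s,name):
    im=f["image"][y0:y0+h,x0:x0+w,::-1]; im=cv2.resize(im,None,fx=s,fy=s,interpolation=cv2.INTER_CUBIC)
    im=cv2.convertScaleAbs(im,alpha=1.5,beta=15)
    for i in range(0,w,10): cv2.putText(im,str(x0+i),(i*s,10),0,.35,(0,255,255),1); cv2.line(im,(i*s,12),(i*s,18),(0,255,255),1)
    for i in range(0,h,10): cv2.putText(im,str(y0+i),(0,i*s+4),0,.35,(0,255,255),1)
    return im
E
python3 - <<'E'
from rig import cams
from h import *
f=cams.grab_frame("top"); g=cams.grab_frame("scene")
a=crop(f,255,160,100,95,6,0);b=crop(g,155,155,120,110,5,0)
cv2.imwrite("pics/top1.png",a);cv2.imwrite("pics/scene1.png",b)
E
```

```text
(no output)
```

View pics/top1.png

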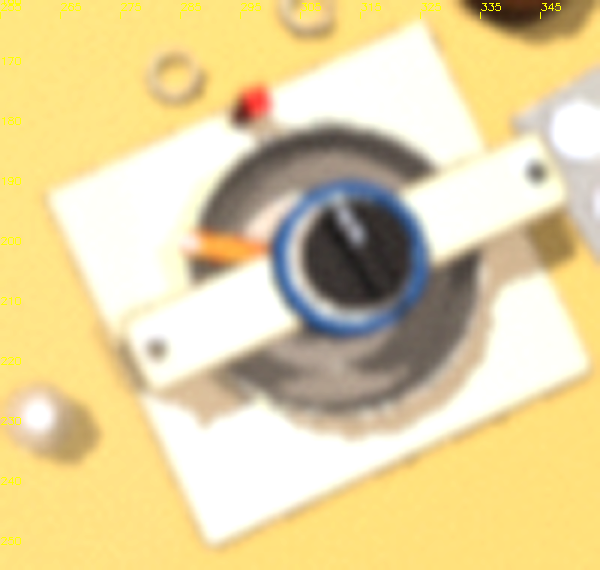

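View pics/scene1.png

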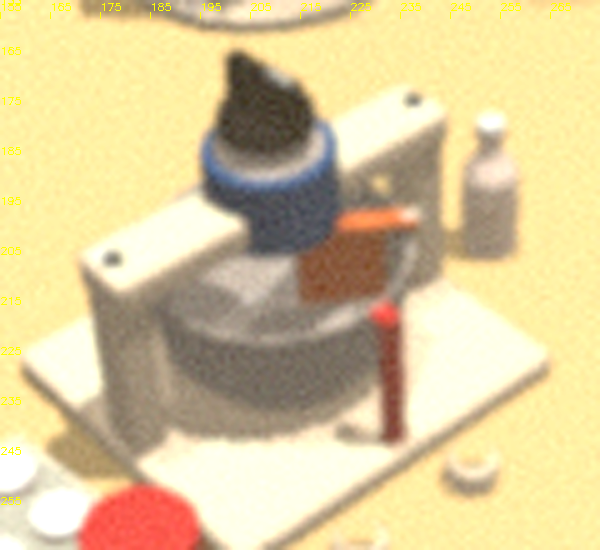

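The crops show the gearbox centre at about px (313.2,202.7), knob bar with its white line at (312,194.5), pointer tip at (287,200), red tab at (298,177), and bridge screws at (281,218) and (344.4,188.8). In the scene view, the bottle stands clear of the bridge.

```bash
python3 - <<'E'
from rig import cams,r
from h import *
f=cams.grab_frame("top"); g=cams.grab_frame("scene")
c=lambda x,y:(255+(x+.5)/6-.5,160+(y+.5)/6-.5)
P=lambda x,y,z:plane(f,c(x,y),z)
G=P(351,257,190); print("gear",G.round(1))
a=P(156,348,190);b=P(536,173,190); d=a-b;print("holes",a.round(1),b.round(1),"mid",(a+b).round(1)/2,"ang",np.degrees(np.arctan2(d[1],d[0])))
cs=[P(*q,0) for q in((425,22),(50,195),(212,546),(590,368))];print([np.linalg.norm(cs[i]-cs[i-1]).round() for i in range(4)],(sum(cs)/4).round(1))
for n,q,z in(("pointer",(192,243),126),("tab",(258,100),130),("w0",(337,200),242),("w1",(360,243),242),("knob",(357,252),230)):
    p=P(*q,z);v=p-G;print(n,p.round(1),"r",np.hypot(*v[:2]).round(1),"ang",np.degrees(np.arctan2(v[1],v[0])).round(1))
p=plane(g,(155+268/5,155+152/5),190);print("scene gear",p.round(1))
p=plane(g,(155+410/5,155+215/5),122);v=p-G;print("scene ptr",p.round(1),np.hypot(*v[:2]),np.degrees(np.arctan2(v[1],v[0])))
p=plane(g,(155+385/5,155+315/5),122);v=p-G;print("scene tab",p.round(1),np.hypot(*v[:2]),np.degrees(np.arctan2(v[1],v[0])))
E
```

```text
gear [ 512.1 -116.3  190. ]
holes [466.2 -10.2 190. ] [ 554.6 -217.3  190. ] mid [ 510.4  -113.75  190.  ] ang 113.1019275887145
[np.float64(236.0), np.float64(257.0), np.float64(237.0), np.float64(256.0)] [ 512.9 -119.6    0. ]
pointer [527.7 -35.  126. ] r 82.7 ang 79.1
tab [607.4 -74.8 130. ] r 103.9 ang 23.5
w0 [ 537.6 -103.8  242. ] r 28.4 ang 26.1
w1 [ 515.  -114.7  242. ] r 3.3 ang 27.6
knob [ 511.4 -114.5  230. ] r 1.9 ang 111.3
scene gear [ 522.7 -114.3  190. ]
scene ptr [527.7 -28.2 122. ] 89.45359118238397 79.98414730756637
scene tab [610.9 -71.1 122. ] 108.685042461 24.583016192337993
```

Two views agree to within a few mm: axis ≈ (511.5,-115), mixer yaw ≈ 23.5°, pointer ≈ 56° anticlockwise of the tab, bar ≈ 26°. I'll grasp at tool yaw 206°, so joint 6 starts near -129° and has room to wind clockwise. First I travel high, then look from the wrist camera.

```bash
python3 -m crank '[[-0.031,-0.0345,-0.014,0,0,0,0],[-0.062,-0.069,-0.028,0,0,0,0],[-0.093,-0.1035,-0.042,0,0,0,0],[-0.124,-0.138,-0.056,0,0,0,0],[-0.155,-0.1725,-0.07,0,0,0,0]]'
python3 -m crank '[[-0.032,-0.035,0,0,0,0,0],[-0.063,-0.07,0,0,0,0,0],[-0.095,-0.106,0,0,0,0,0],[-0.126,-0.141,0,0,0,0,0],[-0.158,-0.176,0,0,0,0,0]]'
python3 -m crank '[[-0.032,-0.035,0,0,0,0,0],[-0.063,-0.07,0,0,0,0,0],[-0.095,-0.106,0,0,0,0,0],[-0.126,-0.141,0,0,0,0,0],[-0.158,-0.176,0,0,0,0,0]]'
python3 -m crank '[[-0.0255,-0.0285,0,0,0,-0.15,0],[-0.0515,-0.057,0,0,0,-0.3,0],[-0.0515,-0.057,0,0,0,-0.45,0],[-0.0515,-0.057,0,0,0,-0.6,0],[-0.0515,-0.057,0,0,0,-0.74,0]]'
python3 -m crank '[[0,0,0,0,0,0,0],[0,0,0,0,0,0,0],[0,0,0,0,0,0,0]]'
python3 - <<'E'
from rig import cams,r
from h import *
f=cams.grab_frame("wrist");s=r.sense()
print({k:np.round(v,3).tolist() for k,v in s.items()});print({k:np.round(v,3).tolist() for k,v in f.items() if k!="image"})
cv2.imwrite("pics/wrist1.png",cv2.resize(f["image"][:,:,::-1],(768,576),interpolation=cv2.INTER_CUBIC))
E
```

```text
clock: 0.8
eef_pos: [284.0, 383.4, 320.8]
tcp_rot: [3.141, 0.0, 2.837]
contact_force: [0.4, 0.1, 0.6]
opening: 1.004
grasp_force: 0.0
clock: 1.3
eef_pos: [381.8, 168.1, 320.6]
tcp_rot: [3.141, 0.001, 2.837]
contact_force: [0.7, 0.9, -0.0]
opening: 1.009
grasp_force: 0.0
clock: 1.8
eef_pos: [479.8, -47.5, 320.5]
tcp_rot: [3.141, 0.001, 2.836]
contact_force: [0.1, 1.3, -0.3]
opening: 0.997
grasp_force: 0.0
clock: 2.3
eef_pos: [511.4, -115.8, 320.1]
tcp_rot: [3.141, -0.0, -2.701]
contact_force: [0.0, 0.2, 0.1]
opening: 1.004
grasp_force: 0.0
clock: 2.6
eef_pos: [511.4, -115.2, 320.3]
tcp_rot: [-3.142, 0.0, -2.709]
contact_force: [-0.4, 0.2, 0.3]
opening: 1.001
grasp_force: 0.0
{'clock': 2.65, 'qpos': [-0.224, 0.131, 1.764, -0.0, 1.246, -2.228], 'qvel': [0.0, 0.002, -0.0, -0.002, -0.001, -0.012], 'joint_efforts': [-0.048, -45.867, -35.931, -0.003, -0.0, 0.044], 'eef_pos': [511.45, -115.2, 320.318], 'tcp_rot': [-3.142, 0.0, -2.709], 'contact_force': [0.42, 0.194, -0.256], 'wrist_torque': [-0.045, -0.005, -0.029], 'grasp_force': 0.0, 'opening': 1.001}
{'fx': 280.294, 'fy': 280.294, 'cx': 254.136, 'cy': 189.627, 'D': [-0.051, 0.0, 0.0, 0.0, 0.0], 'position': [437.671, -149.481, 445.045], 'orientation': [2.823, -0.0, 2.003]}
```

View pics/wrist1.png

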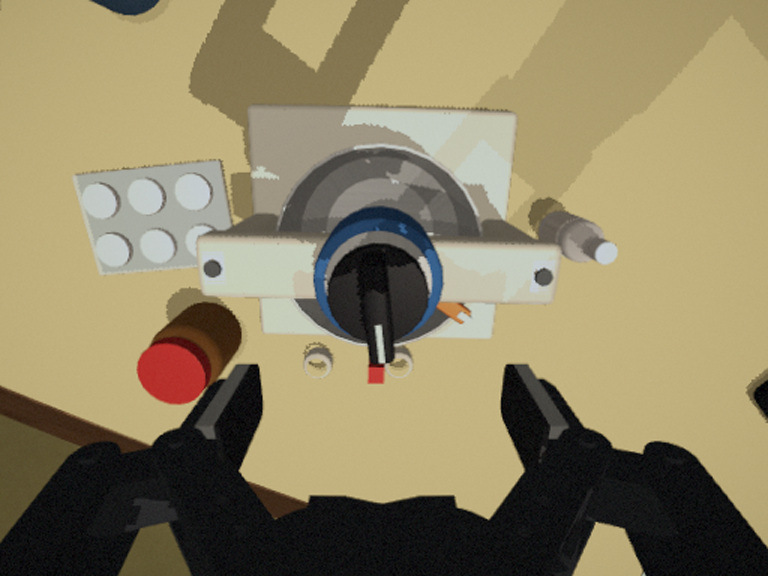

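The wrist view shows the bar's top running from (374,247) to (382,360) in the 1.5x picture, screws at (212,269) and (543,277), and the jar and bottle outside the fingers' reach.

```bash
python3 - <<'E'
from rig import cams,r
from h import *
f=cams.grab_frame("wrist")
P=lambda x,y,z:plane(f,((x+.5)/1.5-.5,(y+.5)/1.5-.5),z)
a=P(382,362,245.5);b=P(374,247,245.5);d=a-b
print("bar",a.round(1),b.round(1),"mid",((a+b)/2).round(1),np.linalg.norm(d),np.degrees(np.arctan2(d[1],d[0])))
a=P(543,277,190);b=P(212,269,190);d=a-b
print("holes mid",((a+b)/2).round(1),np.linalg.norm(d),np.degrees(np.arctan2(d[1],d[0]))-90)
print("skirt",((P(328,289,215)+P(431,289,215))/2).round(1))
print("gear edges",P(315,272,190).round(1),P(442,272,190).round(1))
p=P(376,366,126);v=p-[511.5,-115,0];print("tab",p.round(1),np.hypot(*v[:2]),np.degrees(np.arctan2(v[1],v[0])))
E
```

```text
bar [ 536.7 -103.4  245.5] [ 481.5 -133.3  245.5] mid [ 509.1 -118.3  245.5] 62.78615246720981 28.386453190648606
holes mid [ 507.9 -119.5  190. ] 211.243778144719 23.369029556954004
skirt [ 509.4 -117.6  215. ]
gear edges [ 524. -156.  190.] [490.3 -83.  190. ]
tab [601.6 -78.9 126. ] 97.11979980205042 21.8465393789307
```

Wrist and top views differ by about 3 mm, so I take the mean: axis (510,-116.5), bar at 27°. Going down and closing gently.

```bash
python3 -m crank '[[0.0018,-0.0006,0.025,0,0,-0.04,0],[0.0018,-0.0006,0.05,0,0,-0.04,0],[0.0018,-0.0006,0.07,0,0,-0.04,0],[0.0018,-0.0006,0.082,0,0,-0.04,0],[0.0018,-0.0006,0.082,0,0,-0.04,0]]'
python3 -m crank '[[0,0,0,0,0,0,0.4],[0,0,0,0,0,0,0.6],[0,0,0,0,0,0,0.7],[0,0,0,0,0,0,0.75],[0,0,0,0,0,0,0.8]]' 25
python3 -m crank '[[0,0,0,0,0,0,0.9],[0,0,0,0,0,0,1],[0,0,0,0,0,0,1],[0,0,0,0,0,0,1],[0,0,0,0,0,0,1]]' 25
python3 -m crank '[[0,0,0,0,0,0,1],[0,0,0,0,0,0,1],[0,0,0,0,0,0,1],[0,0,0,0,0,0,1],[0,0,0,0,0,0,1]]' 25
python3 -c "
from rig import r;import numpy as np;s=r.sense();print({k:np.round(s[k],3).tolist() for k in('qpos','eef_pos','tcp_rot','contact_force','wrist_torque','opening','grasp_force')})"
```

```text
clock: 3.2
eef_pos: [509.2, -116.4, 236.9]
tcp_rot: [3.14, -0.002, -2.667]
contact_force: [-0.0, -0.6, -0.0]
opening: 1.001
grasp_force: 0.0
clock: 3.7
eef_pos: [510.3, -116.8, 238.7]
tcp_rot: [-3.141, 0.0, -2.666]
contact_force: [0.3, -2.2, 0.9]
opening: 0.198
grasp_force: 1.0
clock: 4.2
eef_pos: [510.7, -117.8, 238.8]
tcp_rot: [-3.139, 0.0, -2.666]
contact_force: [0.7, -6.8, 0.8]
opening: 0.155
grasp_force: 29.2
clock: 4.7
eef_pos: [510.7, -117.8, 238.8]
tcp_rot: [-3.139, 0.0, -2.666]
contact_force: [0.9, -6.6, 0.5]
opening: 0.158
grasp_force: 29.2
{'qpos': [-0.228, 0.208, 1.861, -0.002, 1.071, -2.274], 'eef_pos': [510.692, -117.828, 238.784], 'tcp_rot': [-3.139, 0.0, -2.666], 'contact_force': [0.926, -6.56, 0.515], 'wrist_torque': [-0.953, -0.036, -0.021], 'opening': 0.158, 'grasp_force': 29.232}
```

Grasp is good (13.4 mm opening). The lateral pull of 6.6 N means I am about 1.2 mm off the axis along tool y, so I recentre before easing down.

```bash
python3 -m crank '[[0.0002,-0.0006,0,0,0,0,1],[0.0004,-0.0012,0,0,0,0,1],[0.0004,-0.0012,0,0,0,0,1]]' 40
python3 -m crank '[[0,0,0.0005,0,0,0,1],[0,0,0.001,0,0,0,1],[0,0,0.001,0,0,0,1]]'
python3 -m crank '[[0,0,0.0005,0,0,0,1],[0,0,0.001,0,0,0,1],[0,0,0.001,0,0,0,1]]'
python3 -c "
from rig import r;import numpy as np;s=r.sense();print({k:np.round(s[k],3).tolist() for k in('contact_force','wrist_torque')})"
```

```text
clock: 5.0
eef_pos: [510.7, -118.0, 238.5]
tcp_rot: [-3.141, 0.001, -2.666]
contact_force: [1.0, -2.3, 0.6]
opening: 0.158
grasp_force: 43.1
clock: 5.3
eef_pos: [510.6, -118.0, 237.3]
tcp_rot: [-3.141, 0.0, -2.666]
contact_force: [3.2, -3.6, 0.6]
opening: 0.158
grasp_force: 43.0
clock: 5.6
eef_pos: [510.6, -118.0, 236.3]
tcp_rot: [-3.141, 0.0, -2.666]
contact_force: [3.2, -2.8, -0.2]
opening: 0.156
grasp_force: 43.0
{'contact_force': [3.247, -2.85, -0.236], 'wrist_torque': [-0.509, -0.666, -0.009]}
```

```bash
python3 -m crank '[[-0.0003,-0.0007,0.0005,0,0,0,1],[-0.0003,-0.0007,0.001,0,0,0,1],[-0.0003,-0.0007,0.001,0,0,0,1]]'
python3 -m crank '[[0,0,0.0005,0,0,0,1],[0,0,0.0005,0,0,0,1]]'
python3 -c "
from rig import r;import numpy as np;s=r.sense();print({k:np.round(s[k],3).tolist() for k in('contact_force','wrist_torque')})"
```

```text
clock: 5.9
eef_pos: [510.7, -118.1, 235.0]
tcp_rot: [3.141, -0.0, -2.666]
contact_force: [2.0, 0.6, -0.1]
opening: 0.154
grasp_force: 43.1
clock: 6.1
eef_pos: [510.7, -118.1, 234.6]
tcp_rot: [3.141, -0.0, -2.666]
contact_force: [2.1, -0.7, -0.3]
opening: 0.155
grasp_force: 43.1
{'contact_force': [2.142, -0.658, -0.313], 'wrist_torque': [0.104, -0.333, 0.009]}
```

```bash
for i in 1 2 3; do python3 -m crank '[[0,0,0.0005,0,0,0,1],[0,0,0.0005,0,0,0,1]]' | grep -E "eef|contact"; done
python3 - <<'E'
from rig import cams,r
from h import *
f=cams.grab_frame("scene");cv2.imwrite("pics/scene2.png",crop(f,155,145,110,100,6,0))
E
```

```text
eef_pos: [510.7, -118.1, 234.1]
contact_force: [1.5, 0.4, 0.3]
eef_pos: [510.7, -118.2, 233.6]
contact_force: [1.8, 1.2, -0.0]
eef_pos: [510.7, -118.2, 233.2]
contact_force: [1.5, 1.8, 0.9]
```

View pics/scene2.png

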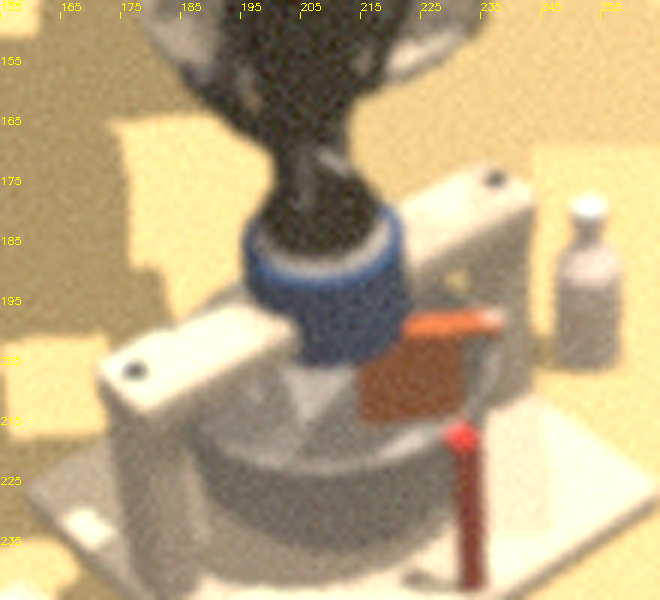

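The fingers hold the bar square, and the knob seems lower with the scraper unmoved. I continue in small steps, watching Fz.

```bash
for i in 1 2 3; do python3 -m crank '[[0,0,0.0004,0,0,0,1],[0,0,0.0004,0,0,0,1]]' | grep -E "eef|contact"; done
```

```text
eef_pos: [510.7, -118.2, 232.8]
contact_force: [1.5, 1.9, -0.2]
eef_pos: [510.7, -118.2, 232.4]
contact_force: [0.5, 4.1, 0.4]
eef_pos: [510.8, -118.2, 232.0]
contact_force: [0.4, 3.4, 0.6]
```

```bash
for i in 1; do python3 -m crank '[[0,0.0005,0.0004,0,0,0,1],[0,0.0005,0.0004,0,0,0,1]]' | grep -E "eef|contact"; done
for i in 1 2; do python3 -m crank '[[0,0,0.0004,0,0,0,1],[0,0,0.0004,0,0,0,1]]' | grep -E "eef|contact"; done
```

```text
eef_pos: [510.7, -118.1, 231.7]
contact_force: [0.4, 0.2, -0.6]
eef_pos: [510.7, -118.1, 231.3]
contact_force: [0.4, 0.1, -0.2]
eef_pos: [510.7, -118.1, 230.9]
contact_force: [0.7, -0.3, 1.3]
```

```bash
for i in 1 2; do python3 -m crank '[[0,0,0.0003,0,0,0,1],[0,0,0.0003,0,0,0,1]]' | grep -E "eef|contact"; done
```

```text
eef_pos: [510.7, -118.1, 230.6]
contact_force: [0.8, -1.8, 1.1]
eef_pos: [510.7, -118.0, 230.3]
contact_force: [1.5, -2.2, 0.1]
```

```bash
for i in 1 2 3 4; do python3 -m crank '[[0,0,0.0003,0,0,0,1],[0,0,0.0003,0,0,0,1]]' | grep -E "eef|contact"; done
```

```text
eef_pos: [510.7, -118.0, 230.0]
contact_force: [1.1, -2.6, 1.2]
eef_pos: [510.7, -118.0, 229.7]
contact_force: [0.5, -1.3, 0.1]
eef_pos: [510.7, -118.0, 229.4]
contact_force: [0.8, -2.7, 1.4]
eef_pos: [510.7, -118.0, 229.2]
contact_force: [0.1, -3.5, 3.0]
```

```bash
for i in 1 2; do python3 -m crank '[[0,0,0.0002,0,0,0,1],[0,0,0.0002,0,0,0,1]]' | grep -E "eef|contact"; done
```

```text
eef_pos: [510.8, -118.0, 229.1]
contact_force: [0.1, -3.8, 5.1]
eef_pos: [510.8, -118.0, 228.9]
contact_force: [-0.2, -3.3, 5.6]
```

Contact at TCP z ≈ 229.2: Fz is about 5 N, roughly 3–4 N on the teeth after friction. I ease off a touch, recentre and rock.

```bash
python3 -m crank '[[0,-0.0005,-0.0001,0,0,0,1],[0,-0.0005,-0.0001,0,0,0,1]]' | grep -E "eef|contact"
for i in 1 2 3 4; do python3 -m crank '[[0,0,0,0,0,0.05,1],[0,0,0,0,0,0.1,1]]' | grep -E "rot|contact"; done
```

```text
eef_pos: [510.7, -118.1, 228.9]
contact_force: [-0.8, -1.9, 4.5]
tcp_rot: [3.14, -0.0, -2.768]
contact_force: [-2.7, 1.1, 6.0]
tcp_rot: [3.14, -0.0, -2.869]
contact_force: [-0.4, 1.7, 6.4]
tcp_rot: [3.139, -0.001, -2.969]
contact_force: [-1.8, 4.0, 4.1]
tcp_rot: [3.138, -0.001, -3.069]
contact_force: [0.7, 5.9, 1.8]
```

The force fell from 6 to 1.8 N after 23° clockwise, so the dogs may have found the gaps. Recentre and test gently downward.

```bash
python3 -m crank '[[0,0.0009,0.0002,0,0,0,1],[0,0.0009,0.0002,0,0,0,1]]' | grep -E "eef|contact"
for i in 1 2; do python3 -m crank '[[0,0,0.0002,0,0,0,1],[0,0,0.0002,0,0,0,1]]' | grep -E "eef|contact"; done
```

```text
eef_pos: [510.4, -116.7, 228.1]
contact_force: [-0.9, 2.8, -0.0]
eef_pos: [510.4, -116.7, 228.0]
contact_force: [-1.0, 5.6, 0.1]
eef_pos: [510.4, -116.7, 227.9]
contact_force: [-0.5, 5.5, -0.1]
```

Fz stays at zero 1 mm below the contact height, so the teeth are in mesh. The remaining side force shows where the axis really lies; I null it and continue down.

```bash
python3 -m crank '[[0,0.001,0.0002,0,0,0,1],[0,0.001,0.0002,0,0,0,1],[0,0.001,0.0002,0,0,0,1]]' | grep -E "eef|contact"
for i in 1 2; do python3 -m crank '[[0,0,0.0003,0,0,0,1],[0,0,0.0003,0,0,0,1]]' | grep -E "eef|rot|contact"; done
python3 -c "
from rig import r;import numpy as np;s=r.sense();print({k:np.round(s[k],3).tolist() for k in('qpos','contact_force','wrist_torque')})"
```

```text
eef_pos: [510.4, -116.5, 227.8]
contact_force: [-2.0, 1.0, -0.2]
eef_pos: [510.4, -116.5, 227.6]
tcp_rot: [3.142, -0.001, -3.066]
contact_force: [-2.0, 0.9, 0.7]
eef_pos: [510.5, -116.5, 227.2]
tcp_rot: [3.142, -0.001, -3.066]
contact_force: [-4.0, -0.3, 1.2]
{'qpos': [-0.227, 0.221, 1.872, -0.0, 1.049, -1.873], 'contact_force': [-4.018, -0.302, 1.161], 'wrist_torque': [0.237, 0.494, 0.083]}
```

Axis solved from the two null points: about (514.2,-116.2); my grip is 3.7 mm off it along tool x, so winding needs +0.37 mm dy per 0.1 rad. Now the last 2 mm to home.

```bash
python3 -m crank '[[0.0005,0,0.0003,0,0,0,1],[0.0005,0,0.0003,0,0,0,1]]' | grep -E "eef|contact"
for i in 1 2 3; do python3 -m crank '[[0,0,0.0004,0,0,0,1],[0,0,0.0004,0,0,0,1]]' | grep -E "eef|contact"; done
```

```text
eef_pos: [510.4, -116.5, 227.1]
contact_force: [-2.0, 1.4, 0.3]
eef_pos: [510.4, -116.5, 226.7]
contact_force: [-1.0, 0.3, 0.7]
eef_pos: [510.3, -116.5, 226.3]
contact_force: [-1.7, 1.4, -0.3]
eef_pos: [510.3, -116.5, 225.9]
contact_force: [-0.6, 2.0, 0.3]
```

```bash
for i in 1 2 3 4; do python3 -m crank '[[0,0,0.0003,0,0,0,1],[0,0,0.0003,0,0,0,1]]' | grep -E "eef|contact"; done
```

```text
eef_pos: [510.3, -116.5, 225.6]
contact_force: [0.3, 1.5, 0.4]
eef_pos: [510.4, -116.5, 225.5]
contact_force: [-1.1, 1.2, 3.3]
eef_pos: [510.4, -116.5, 225.4]
contact_force: [-2.7, 1.2, 5.9]
eef_pos: [510.4, -116.5, 225.4]
contact_force: [-2.7, 1.5, 7.6]
```

Home at 225.4 (13.4 mm below the start, as it must be). Now I slacken the preload slightly and wind clockwise along the arc, watching the twist torque for the scraper being taken up.

```bash
cat > t.py <<'E'
from rig import r;import numpy as np;s=r.sense();print([np.round(s[k],2).tolist() for k in('clock','eef_pos','tcp_rot','contact_force','wrist_torque')])
E
python3 -m crank '[[0,0,-0.0003,0,0,0,1],[0,0,-0.0003,0,0,0,1]]' >/dev/null;python3 t.py
for i in 1 2; do python3 -m crank '[[0,0.00037,0,0,0,0.1,1],[-0.00007,0.00074,0,0,0,0.2,1]]' >/dev/null; python3 t.py; done
```

```text
[13.65, [510.39, -116.51, 225.41], [-3.14, 0.0, -3.07], [-2.58, 1.09, 6.5], [0.42, 0.33, -0.04]]
[13.85, [510.43, -115.69, 225.43], [3.14, 0.0, 3.01], [-2.82, 2.48, 7.16], [0.5, 0.31, 0.27]]
[14.05, [510.66, -114.91, 225.41], [3.14, 0.0, 2.81], [-1.28, 2.72, 5.9], [0.58, 0.26, 0.24]]
```

Torque has stepped up to 0.25 N m, so the scraper is being driven. Another 0.3 rad, then a look.

```bash
python3 -m crank '[[0,0.00037,0,0,0,0.1,1],[-0.00007,0.00074,0,0,0,0.2,1],[-0.00017,0.0011,0,0,0,0.3,1]]' >/dev/null; python3 t.py
python3 - <<'E'
from rig import cams,r
from h import *
f=cams.grab_frame("scene");g=cams.grab_frame("top")
cv2.imwrite("pics/both3.png",np.hstack([crop(f,190,165,65,80,6,0),crop(g,265,165,65,80,6,0)]))
A=np.array([512.5,-116.2,122])
for a in range(23,85,4):
    t=np.radians(a); print(a,proj(f,A+92*np.array([np.cos(t),np.sin(t),0])).round(1)[0],proj(g,A+92*np.array([np.cos(t),np.sin(t),0])).round(1)[0])
E
```

```text
[14.35, [511.21, -113.82, 225.41], [3.14, 0.0, 2.51], [-1.49, 3.17, 6.88], [0.56, 0.21, 0.26]]
23 [227.6 215.7] [299.1 179.5]
27 [229.2 214.7] [297.4 180.4]
31 [230.7 213.6] [295.8 181.3]
35 [232.1 212.5] [294.3 182.4]
39 [233.3 211.3] [292.8 183.5]
43 [234.4 210.1] [291.4 184.8]
47 [235.4 208.9] [290.1 186.2]
51 [236.2 207.6] [288.9 187.6]
55 [236.9 206.2] [287.9 189.1]
59 [237.4 204.9] [286.9 190.7]
63 [237.8 203.6] [286.  192.4]
67 [238.1 202.3] [285.3 194.1]
71 [238.2 200.9] [284.7 195.9]
75 [238.1 199.6] [284.2 197.7]
79 [237.9 198.3] [283.8 199.6]
83 [237.6 197. ] [283.6 201.4]
```

View pics/both3.png

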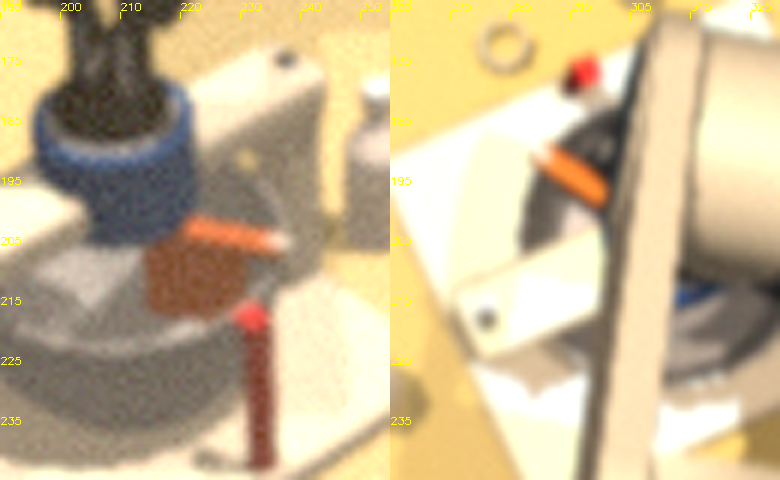

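The pointer moved from ~79° to ~59° (scene tip at (237.4,205), top tip at (290,190)); about 35° remain. I wind 0.5 rad, then measure by the arm's line in both views.

```bash
python3 -m crank '[[0,0.00037,0,0,0,0.1,1],[-0.00007,0.00074,0,0,0,0.2,1],[-0.00017,0.0011,0,0,0,0.3,1],[-0.0003,0.00144,0,0,0,0.4,1],[-0.00045,0.00177,0,0,0,0.5,1]]' >/dev/null
python3 -m crank '[[0,0,0,0,0,0,1]]' >/dev/null; python3 t.py
python3 - <<'E'
from rig import cams,r
from h import *
f=cams.grab_frame("scene");g=cams.grab_frame("top")
cv2.imwrite("pics/both4.png",np.hstack([crop(f,200,185,50,50,8,0),crop(g,275,165,50,50,8,0)]))
for n,F in(("scene",f),("top",g)):
    x0,y0,x1,y1=(200,180,250,240) if n=="scene" else (275,165,330,225)
    h=cv2.cvtColor(F["image"],cv2.COLOR_RGB2HSV)
    m=cv2.inRange(h,(5,130,140),(16,255,255)); M=np.zeros_like(m);M[y0:y1,x0:x1]=m[y0:y1,x0:x1]
    v,u=np.nonzero(M); p=np.array([plane(F,q,126)[:2] for q in zip(u,v)],float)
    if len(p)<5: print(n,len(p));continue
    l=cv2.fitLine(p.astype(np.float32),cv2.DIST_HUBER,0,.01,.01).ravel()
    print(n,len(p),"line ang",np.degrees(np.arctan2(l[1],l[0])),"centroid",p.mean(0).round(1))
E
```

```text
[15.05, [512.86, -112.54, 225.41], [3.14, 0.0, 2.01], [-1.09, 3.53, 6.42], [0.53, 0.01, 0.04]]
scene 28 line ang 26.623812 centroid [565.8 -81.7]
top 23 line ang 8.169906 centroid [589.3 -76.9]
```

View pics/both4.png

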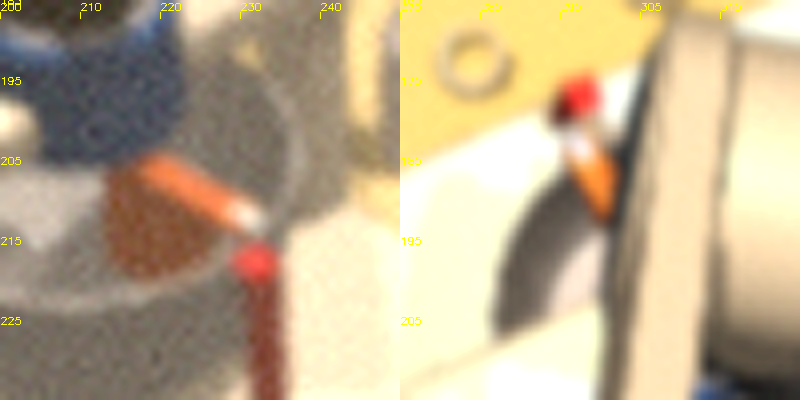

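The scene crop shows the white tip at (231,212.2) and the red tab at (232,217.7). In the top crop the tip is at (296.9,182) and the tab at (297.5,176.8), so it is nearly there. Computing the remaining angle.

```bash
python3 - <<'E'
from rig import cams,r
from h import *
f=cams.grab_frame("scene");g=cams.grab_frame("top")
S=lambda x,y,z:plane(f,(200+(x+.5)/8-.5,185+(y+.5)/8-.5),z)
T=lambda x,y,z:plane(g,(275+(x-400+.5)/8-.5,165+(y+.5)/8-.5),z)
for A in((511.5,-115),(514,-116)):
  for n,p in(("S tip",S(247,217,126)),("S orange0",S(160,168,126)),("S tab",S(256,258,126)),("T tip",T(574,140,126)),("T orange",T(605,210,126)),("T tab",T(582,97,126)),("T tabdark",T(572,108,60))):
    v=p[:2]-A;print(A,n,p.round(1)[:2],np.hypot(*v).round(1),np.degrees(np.arctan2(v[1],v[0])).round(1))
hs=cv2.cvtColor(g["image"],cv2.COLOR_RGB2HSV);print(g["image"][172:186,290:304].reshape(14,-1,3)[:,:,:].tolist()[0][0])
for F,n,b in((f,"S",(220,205,245,225)),(g,"T",(288,168,305,182))):
    i=F["image"][b[1]:b[3],b[0]:b[2]].astype(int); m=(i[...,0]>150)&(i[...,1]<90)&(i[...,2]<90)
    v,u=np.nonzero(m); c=(u.mean()+b[0],v.mean()+b[1]);p=plane(F,c,126);d=p[:2]-(512.5,-115.5);print(n,"red",np.round(c,1),p.round(1),np.hypot(*d),np.degrees(np.arctan2(d[1],d[0])))
E
```

```text
(511.5, -115) S tip [587.  -68.2] 88.8 31.8
(511.5, -115) S orange0 [549.2 -91. ] 44.7 32.5
(511.5, -115) S tab [609.8 -71.9] 107.3 23.7
(511.5, -115) T tip [588.2 -70.1] 88.9 30.3
(511.5, -115) T orange [557.9 -82.2] 56.9 35.3
(511.5, -115) T tab [606.5 -74.2] 103.4 23.3
(511.5, -115) T tabdark [611.4 -75.3] 107.5 21.7
(514, -116) S tip [587.  -68.2] 87.2 33.2
(514, -116) S orange0 [549.2 -91. ] 43.2 35.4
(514, -116) S tab [609.8 -71.9] 105.4 24.7
(514, -116) T tip [588.2 -70.1] 87.2 31.7
(514, -116) T orange [557.9 -82.2] 55.4 37.6
(514, -116) T tab [606.5 -74.2] 101.5 24.3
(514, -116) T tabdark [611.4 -75.3] 105.5 22.7
[167, 141, 74]
S red [225.2 209.8] [573.6 -80.4 126. ] 70.41901255442122 29.883171892856822
T red [297.3 176.1] [608.6 -74.3 126. ] 104.54909568241465 23.2052152026863
```

About 7–8° remain in both views. Wind 0.11 rad and re-measure.

```bash
python3 -m crank '[[0,0.0002,0,0,0,0.06,1],[0,0.0004,0,0,0,0.11,1],[0,0.0004,0,0,0,0.11,1]]' >/dev/null; python3 t.py
python3 - <<'E'
from rig import cams,r
from h import *
f=cams.grab_frame("scene");g=cams.grab_frame("top")
cv2.imwrite("pics/both5.png",np.hstack([crop(f,212,195,30,30,13,0),crop(g,284,168,30,30,13,0)]))
E
```

```text
[15.55, [513.26, -112.4, 225.43], [3.14, 0.0, 1.91], [-0.45, 3.36, 5.7], [0.59, 0.0, 0.07]]
```

View pics/both5.png

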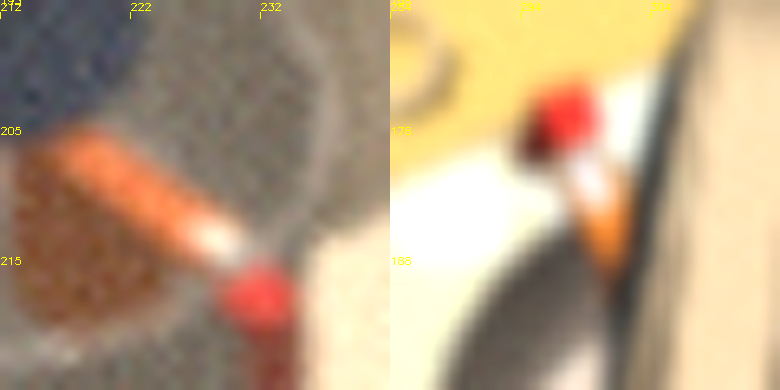

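The scene crop shows the tip at (222,238) and the tab at (258,298); the top crop shows the tip at (590,182) and the tab at (570,115).

```bash
cat > m.py <<'E'
from rig import cams,r
from h import *
f=cams.grab_frame("scene");g=cams.grab_frame("top")
S=lambda x,y,z:plane(f,(212+(x+.5)/13-.5,195+(y+.5)/13-.5),z)
T=lambda x,y,z:plane(g,(284+(x-390+.5)/13-.5,168+(y+.5)/13-.5),z)
A=(512.5,-115.5)
for n,p in(("S tip",S(222,238,126)),("S orange0",S(85,150,126)),("S tab",S(258,295,126)),("T tip",T(590,182,126)),("T orange",T(608,250,126)),("T tab",T(570,115,126))):
    v=p[:2]-A;print(n,p.round(1)[:2],np.hypot(*v).round(1),np.degrees(np.arctan2(v[1],v[0])).round(1))
for a in(23,24,25,26): print(a,proj(f,[A[0]+92*np.cos(np.radians(a)),A[1]+92*np.sin(np.radians(a)),126]).round(1))
E
python3 m.py
```

```text
S tip [590.2 -74.9] 87.6 27.6
S orange0 [550.  -95.9] 42.3 27.5
S tab [611.4 -73. ] 107.6 23.3
T tip [589.7 -79. ] 85.4 25.3
T orange [571.7 -83.1] 67.5 28.7
T tab [607.6 -74.4] 103.5 23.4
23 [[227.8 214.7]]
24 [[228.2 214.4]]
25 [[228.6 214.2]]
26 [[229.  213.9]]
```

About 2–4° left (mean ~3°). One small further turn, and then compare again.

```bash
python3 -m crank '[[0,0.0001,0,0,0,0.02,1],[0,0.0002,0,0,0,0.045,1],[0,0.0002,0,0,0,0.045,1]]' >/dev/null; python3 t.py
python3 - <<'E'
from rig import cams,r
from h import *
f=cams.grab_frame("scene");g=cams.grab_frame("top")
cv2.imwrite("pics/both6.png",np.hstack([crop(f,212,195,30,30,13,0),crop(g,284,168,30,30,13,0)]))
E
```

```text
[16.05, [513.44, -112.36, 225.42], [3.14, 0.0, 1.86], [-1.16, 3.94, 5.33], [0.5, 0.06, 0.16]]
```

View pics/both6.png

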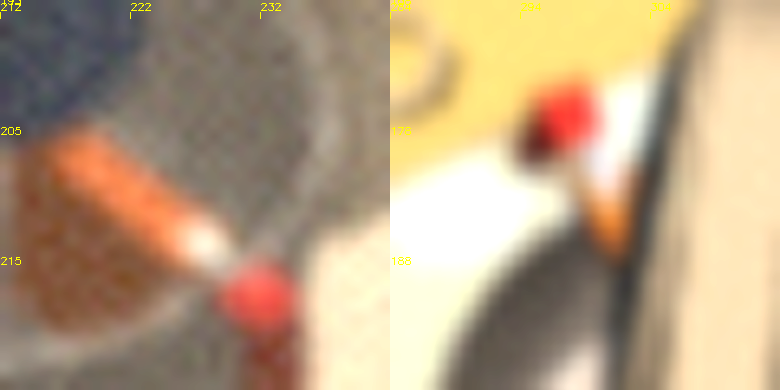

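The scene tip has moved to (212,242), with the arm's near end at (75,148). The top tip at about (600,170) now merges with the pale base. No picture views are left, so from here I use numbers only.

```bash
cat > n.py <<'E'
from rig import cams,r
from h import *
A=np.array((512.5,-115.5)); f=cams.grab_frame("scene")
S=lambda x,y,z:plane(f,(212+(x+.5)/13-.5,195+(y+.5)/13-.5),z)
for n,p in(("old tip",S(222,238,126)),("tip",S(210,242,126)),("o0",S(75,148,126))):
    v=p[:2]-A;print(n,p.round(1)[:2],np.hypot(*v).round(1),np.degrees(np.arctan2(v[1],v[0])).round(1))
# white-tip centroid and orange-top centroid in the scene view
i=np.mean([cams.grab_frame("scene")["image"].astype(float) for _ in range(4)],0)
b=(214,203,232,217);c=i[b[1]:b[3],b[0]:b[2]]
for n,m in(("orange",(c[...,0]>1.6*c[...,2])&(c[...,0]>135)),("white",(c.min(2)>np.percentile(c[2:,:].min(2),96)))):
    v,u=np.nonzero(m);q=(u.mean()+b[0],v.mean()+b[1]);p=plane(f,q,126);d=p[:2]-A
    print(n,len(u),np.round(q,1),p[:2].round(1),np.hypot(*d).round(1),np.degrees(np.arctan2(d[1],d[0])).round(1))
for z in(122,126,130,134): 
    p=S(258,298,z);d=p[:2]-A;print("tab",z,p[:2].round(1),np.degrees(np.arctan2(d[1],d[0])).round(1))
E
python3 n.py
```

```text
old tip [590.2 -74.9] 87.6 27.6
tip [590.6 -77.9] 86.7 25.7
o0 [548.6 -97.9] 40.1 26.0
orange 38 [222.3 210.1] [571.8 -89.1] 65.0 24.0
white 9 [227.7 213.7] [592.7 -78.7] 88.3 24.7
tab 122 [608.1 -72.1] 24.4
tab 126 [612.3 -73.3] 22.9
tab 130 [616.6 -74.5] 21.5
tab 134 [620.8 -75.8] 20.2
```

```bash
python3 - <<'E'
from rig import cams
from h import *
f=cams.grab_frame("scene")
S=lambda x,y,z:plane(f,(155+(x+.5)/5-.5,155+(y+.5)/5-.5),z)
a=S(412,99,190);b=S(112,258,190);d=a-b;A=((a+b)/2)[:2]
print(a,b,A,np.linalg.norm(d),np.degrees(np.arctan2(d[1],d[0]))-90)
for q in((227.7,213.7),(212+210.5/13-.5,195+242.5/13-.5),(222.3,210.1)):
    v=plane(f,q,126)[:2]-A;print(np.hypot(*v),np.degrees(np.arctan2(v[1],v[0])))
E
```

```text
[497.56865321 -17.19736043 190.        ] [ 585.68172678 -221.86768067  190.        ] [ 541.62519    -119.53252055] 222.8314468807814 23.29246849129727
65.61948951599129 38.58823224850315
64.25865422701601 40.37297168300762
43.0346908672946 44.98805664212828
```

With each camera's own axis (bridge height corrected, scene axis (512.2,-113.2), top axis (512.2,-116.6)), six pointer estimates average 23.2°, against a mixer yaw of 23.3° from the screws. It is aligned, so I let go and rise straight up.

```bash
python3 -m crank '[[0,0,0,0,0,0,0.7],[0,0,0,0,0,0,0.4],[0,0,0,0,0,0,0],[0,0,0,0,0,0,0],[0,0,0,0,0,0,0]]'
python3 -m crank '[[0,0,0,0,0,0,0],[0,0,-0.02,0,0,0,0],[0,0,-0.05,0,0,0,0],[0,0,-0.09,0,0,0,0],[0,0,-0.13,0,0,0,0]]'
python3 -m crank '[[0,0,0,0,0,0,0],[0,0,0,0,0,0,0]]' >/dev/null
python3 n.py | sed -n 4,5p
python3 - <<'E'
from rig import cams
from h import *
f=cams.grab_frame("wrist");A=(512.5,-115.8);i=f["image"].astype(int)
print(f["position"])
# expected pixels of pointer/tab, home and raised bar top
for n,z in(("park",122),):
    q=proj(f,[A[0]+92*np.cos(np.radians(23.3)),A[1]+92*np.sin(np.radians(23.3)),z])[0];print(n,q.round(1))
for n,m in(("red",(i[...,0]>140)&(i[...,1]<60)&(i[...,2]<60)),("orange",(i[...,0]>150)&(i[...,1]>60)&(i[...,1]<.62*i[...,0])&(i[...,2]<90)&(i[...,1]>1.6*i[...,2]))):
    k,l,s,c=cv2.connectedComponentsWithStats(m.astype(np.uint8))
    for j in range(1,k):
        if s[j,4]>12:
            p=plane(f,c[j],126);d=p[:2]-A;print(n,s[j].tolist(),c[j].round(1),p[:2].round(1),np.hypot(*d).round(1),np.degrees(np.arctan2(d[1],d[0])).round(1))
E
```

```text
clock: 16.95
eef_pos: [512.8, -112.7, 224.9]
tcp_rot: [-3.141, 0.0, 1.862]
contact_force: [0.8, -1.2, -0.0]
opening: 0.957
grasp_force: 0.0
clock: 17.45
eef_pos: [512.5, -112.5, 356.1]
tcp_rot: [-3.141, -0.0, 1.862]
contact_force: [0.8, -0.5, 0.8]
opening: 1.001
grasp_force: 0.0
orange 39 [222.4 210.2] [572.5 -89. ] 65.6 23.9
white 9 [227.3 213.3] [591.  -79.1] 86.5 24.8
[488.76720896 -36.14691884 478.45777509]
park [325.2 157. ]
red [331, 152, 11, 11, 23] [334.1 154.7] [605.6 -72.9] 102.6 24.7
red [328, 262, 10, 26, 128] [331.5 275. ] [ 669.6 -241.8] 201.4 -38.7
orange [292, 163, 12, 5, 29] [297.9 165.2] [565.8 -99.3] 55.8 17.2
```

Released, and the scraper held still. The wrist view's orange blob looks partial, so I move the arm aside and check numerically from the clear top view.

```bash
python3 -m crank '[[0.04,0,0,0,0,0,0],[0.08,0,0,0,0,0,0],[0.12,0,0,0,0,0,0],[0.16,0,0,0,0,0,0],[0.2,0,0,0,0,0,0]]' >/dev/null
python3 -m crank '[[0.04,0,0,0,0,0,0],[0.08,0,0,0,0,0,0],[0.12,0,0,0,0,0,0],[0.16,0,0,0,0,0,0],[0.2,0,0,0,0,0,0]]' | grep eef
python3 - <<'E'
from rig import cams
from h import *
fr=[cams.grab_frame("top") for _ in range(4)];g=fr[0];i=np.mean([q["image"].astype(float) for q in fr],0)
def show(c):
    for y in range(172,198):
        print(y,"".join("R" if a[0]>1.9*a[1] and a[0]>70 and a[1]<1.5*a[2]+15 else "O" if a[0]>1.45*a[1] and a[0]>1.9*a[2] and a[0]>90 else "W" if a.min()>150 else "b" if a[2]>1.3*a[0] else "." if a.max()<110 else "y" if a[2]<.7*a[0] else "-" for a in c[y,286:320]))
show(i)
O=np.array([(x,y) for y in range(178,198) for x in range(288,315) if i[y,x,0]>1.45*i[y,x,1] and i[y,x,0]>1.9*i[y,x,2] and i[y,x,0]>90 and y>180])
A=np.array((512.2,-116.6))
P=np.array([plane(g,q,126)[:2] for q in O]);d=P-A
for p,e in sorted(zip(np.hypot(*d.T),np.degrees(np.arctan2(d[:,1],d[:,0]))))[:]: print(round(p),round(e,1),end="; ")
print("\nmean",P.mean(0).round(1),np.degrees(np.arctan2(*(P.mean(0)-A)[::-1])))
print("expected line 23.3:",[proj(g,[A[0]+q*np.cos(np.radians(23.3)),A[1]+q*np.sin(np.radians(23.3)),126])[0].round(1).tolist() for q in(50,70,92)])
f=cams.grab_frame("wrist")
E
```

```text
eef_pos: [397.2, 272.0, 354.5]
172 yyyyyyyyyyyyyyyyyyy---WWWWWWWWWWWW
173 yyyyyyyyyyyyyyyyy---WWWWWWWWWWWWWW
174 yyyyyyyyyyOOOyy---WWWWWWWWWWWWWWWW
175 yyyyyyyyyORRRO--WWWWWWWWWWWWWWWWWW
176 yyyyyyyyyRRRRR-WWWWWWWWWWWWWWWWWWW
177 yyyyyyyy.RRRRR-WWWWWWWWWWWWWWWWWWW
178 yyyyyyyy.RRRRy-WWWWWWWWWWWWWWWWWWW
179 yyyy---y..RRy-WWWWWWW------WWWWWWW
180 yy------...yy-W----------------WWW
181 --WWWW-----yy---y---........------
182 WWWWWWWW----yy-yOy...............-
183 WWWWWWWWW---yyyyOO................
184 WWWWWWWWW---.OOOOOO...............
185 WWWWWWWW---...OOOOO...............
186 WWWWWWW--.....OOOOOO..............
187 WWWWWW--......OOOOOO..............
188 WWWWW--........OOOOOy.............
189 WWWW--.........OOOOOO.............
190 WW----..........OOOOO....bbbbb....
191 WW---...........OOOOO.bbbbbbbbbbb.
192 W---............OOOO.bbbb--.--bbbb
193 W---..........--yO..bbb--.......bb
194 ---..........----.bbb-...........b
195 ---........------bbb--............
196 --........------.bb--.............
197 --........-----.bb--..............
45 24.0; 46 33.6; 47 27.7; 47 18.4; 48 22.2; 48 31.2; 50 25.8; 50 17.0; 50 34.4; 51 29.1; 51 20.6; 53 24.0; 53 32.3; 53 15.8; 54 27.2; 54 19.2; 56 22.5; 56 30.3; 57 25.6; 58 18.0; 59 28.5; 59 21.1; 60 24.1; 61 31.3; 61 16.9; 62 26.9; 62 19.8; 63 22.7; 64 29.6; 64 15.9; 65 25.4; 65 18.7; 66 28.0; 66 21.5; 68 24.1; 68 30.5; 68 17.7; 69 26.6; 70 20.3; 71 22.9; 71 29.0; 72 16.8; 72 25.3; 73 19.3; 74 27.6; 74 21.7; 75 24.1; 76 18.4; 77 26.4; 77 20.7; 79 28.6; 80 19.8; 
mean [568.6 -91.6] 23.871277088007012
expected line 23.3: [[304.5, 190.6], [302.0, 185.3], [299.2, 179.5]]
```

In the clear top view the arm lies at 23.5 ± 0.5° and the tab at about 23.5°, so they line up. The knob was pressed home and released without any lift, so I hand in.

```bash
python3 -c "
from rig import sign_off;print(sign_off())"
```

```text
the job is handed in; nothing more can be done
None
```

The job is handed in: the gear meshed gently (about 6 N peak), the knob was pressed home and released, and the pointer lines up with the park tab to within about 1° in the top view. I didn't check by camera, after letting go, that the knob is still home.

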